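# Start the overhead shower at the comfort mark

## Robot

A 6-joint arm with a two-finger parallel gripper is mounted at the origin on the work surface. World frame = base frame: x ahead of the robot, y to its left, z up, the work surface at z = 0. Lengths are in m, angles in rad, forces in N, time in s.
With the tool pointing down it reaches from about 0.225 to 0.875 m from the base axis. Payload 3.4 kg.
Tool frame: the origin (TCP) lies at the very end of the fingers, on their centre line; the grasp point (between the pads) lies 19 mm behind it; z points along the fingers, y is the line along which they close (so a half turn about z gives the same grasp; the last joint's range is limited). The gripper opens to 85 mm and grips with 20 to 120 N. Pads are 22 mm wide; open, the fingers measure 114 mm over their backs; the gripper's body (76 mm by 85 mm) begins 54 mm behind the grasp point. The pads swing forward as they close: fully open they stand 13 mm farther back than shut.
Start: joints at [0.987, 0.276, 1.505, -0, 1.361, -0.121], TCP at [0.257, 0.515, 0.231] pointing down, gripper open.
Joint ranges: [-2.89, 2.89], [-0.75, 2.08], [0.22, 2.7], [-1.18, 4.32], [0.11, 2.71], [-2.7, 2.7]. Speed limits (rad/s): [2.57, 2.57, 3.14, 3.14, 3.14, 3.14].

## Interface

Orientations are given as a unit quaternion [w, x, y, z].
In Python, from rig import readout, vision, manip gives the robot as it stands.
- The arm moves only by the shell command python3 -m handwheel 'ROWS' [FORCE]. ROWS is JSON, a list of rows, each a list of 3 entries, a list of its own where there are three numbers: the shift along the tool's x, y, z in mm, then the turn, a rotation vector about the tool's x, y, z in units of 6 degrees (1.0 is 6 degrees), then the closure, from -1 (fully open) to 1 (shut), so that 0 is half open. A call has 1 to 20 rows; each row shifts and turns the commanded pose from where the row before left it, along the tool's axes as they then stand; what a row does not reach is not made up. A row lasts 1/8 s, in which the tool goes at most 62.5 mm and 10.7 degrees, less where a joint would pass 70% of its speed; a pose out of reach is approached as far as the arm can. A call is refused whole if a number of a shift passes 62.5 or a number of a turn 1, either way. A call with a gripper value outside its range is refused whole. The fingers move at their own pace and stop on an object; FORCE is the grip in N (left out, the last holds). Time passes only in rows, so rows that do not move let the fingers close. It gives the time, the measured TCP pose, the force, the opening and the grip force at its end, in the units of the state.
- readout.get_state(): the state, without advancing time (a new reading comes with each control period).
- vision.get_image(name): name is "side" or "top" or "wrist"; returns the picture (420x560x3 uint8, blue, green, red); there is no depth.
- vision.camera_params(name): a dict with "intrinsics" (3x3 intrinsics, pixels), "rvec" (rotation vector, rad) and "tvec" (3), from world to camera coordinates, as OpenCV has them; the wrist camera has in their place "hand_eye" (4x4, takes a point from camera to tool coordinates, whose origin is the TCP and whose axes are the flange's). Camera axes: x right, y down, z forward; pixel columns grow to the right and rows downward; lengths in m; the calibration is good to about 2 mm. The wrist camera is an equidistant fisheye: a pixel r from the principal point sees the ray r / f radians off the axis. A picture is of the moment at which its call begins: read the wrist's pose just before it. camera_params takes no time and is no camera call.
- manip.sign_off(): hands the job in; it is judged then, once.
The state is a dict: "clock": time; "qpos": joint angles; "qd": joint speeds; "effort": joint torques, N m; "position": TCP position; "ee_rot": TCP orientation; "contact_force": force on the tool from outside, world axes, zero at the start; "moment": the same for the moment, N m; "width": finger opening in m; "gripper_force": force on a finger pad.
Only numpy, scipy, OpenCV 4.12 (cv2) and the standard library are available. Lean on these libraries where they do the work, as an engineer would, in place of code of your own. Each camera call takes 0.05 s, during which the arm holds its last target. There are 200 camera calls.

## Task

Get the overhead shower going for the next guest. First clear the tall bottle that was left in front of the sloping shower controls: stand it upright in the gap between the two things in the brass tray; then turn the wing-shaped inner knob of the mixer (temperature) so that its pointer meets the black pip at the top of its plate, leaving the lever ring around it (flow) as it is set, and finally press the larger of the two push heads right down to its stop and let it come back up. Do not work the small push head, and leave everything else standing where it is.

Things in the scene. Friction and masses are not known exactly. Their poses are not given: they have to be found in the camera images.
- boxing: Fixed brown tiled boxing, 380 wide (y), x from -110 (front edge, 80 high) to +120. Its face slopes up at 28 degrees over 160 in x to a flat ledge at height 165. Three brass controls sit in a row 120 apart (left, middle, right, in any order) midway up the slope, axes square to it (28 degrees from vertical, leaning to the front). Place and yaw vary. Origin: on the bench; x to the back, y left, z up.
- mixer: Fixed plate (94 dia, 6 thick) of the concentric mixer: outer flow ring 72 dia, its top 24 above the slope, and the inner knob rising from its middle. Origin: at bench level in the boxing's frame, x = 0; the axis meets the slope at (-30, 0, 122) from it.
- temp_wing (a point): Centre of the top of the mixer's inner knob (temperature), on its axis, 58 above the slope: a brass wing 46 long (its x), 14 wide (its y), 28 to 58 above the slope, on an 18 dia spindle; a nib and a black line mark the pointer end. x: along the wing to the pointer; z: out along the axis. Turns with the knob. The flow ring lies below it: keep fingers over 24 off the slope.
- temp_knob (a joint): Angle of the inner knob, rad. 0: pointer straight up the slope, at the black pip (9 dia, on the plate at its uphill edge). Positive is counter-clockwise seen from above the knob. It starts at -0.6 to -1.5 (pointer turned clockwise, to the right) and turns from -2.0 to 0.6, about 0.05 N m of friction, and stays where it is left.
- flow_ring (a joint): Angle of the outer ring, rad, counter-clockwise positive; 0: its lever points straight down the slope. It starts anywhere from -0.7 to 0.7, turns as easily as the knob (0.04 N m), and must stay as set.
- flow_lever_tip (a point): Tip of the outer ring's stub lever (10 dia, 17 above the slope), 58 from the mixer's axis. Turns with the ring.
- large_head (a point): Centre of the top of the large push head (overhead shower): brass, 46 dia, 64 above the slope when up, on a 54 dia barrel. z points out along its axis, x up the slope; moves with the head.
- large_push (a joint): How far the large head is pushed in, m: 0 up, 0.012 at its stop. Spring: 6 N to start, 12 N at the stop, plus a drag of 0.8 N per 10 mm/s; when let go it rises again within a second.
- small_head (a point): Centre of the top of the small push head (hand shower, not wanted): brass, 28 dia, 50 above the slope, on a 36 dia barrel. z points out along its axis.
- small_push (a joint): How far the small head is pushed in, m: 0 up, 0.009 at its stop; springs back.
- tall_bottle: Tall slim black bottle standing on the bench just before the boxing: 52 dia up to 129, narrowing above, then a cap 28 dia from height 152 to the top at 190; about 0.2 to 0.4 kg. Origin: centre of its underside, z up.
- tray: Brass tray, fixed on the bench left of the boxing, place and yaw vary: 260 long (its x) x 105 wide (its y), walls 4 thick and 16 high, floor 4 thick. The squat bottle and the jar stand near its two ends; the gap between them, around the middle, is at least 75 long. Origin: centre of its underside.
- squat_bottle: Squat black bottle, 60 dia x 118 high, standing in the far half of the tray. Origin: centre of its underside.
- scrub_jar: Amber jar with a black lid, 66 dia x 58 high, standing in the near half of the tray. Origin: centre of its underside.
- pump_bottle: Black soap bottle with a pump spout, 58 dia x 167 high, standing on the bench before the right-hand (-y) end of the boxing. Origin: centre of its underside.
- nail_brush: Wooden nail brush, 90 x 36 x 30, lying on the bench before the left-hand (+y) end of the boxing. Origin: centre of its underside.
- soap_bar: Pale soap bar, 46 x 82 x 25, on the ledge along the top of the boxing. Origin: centre of its underside.
- tumbler: Steel tumbler, 56 dia x 85 high, on the ledge along the top of the boxing. Origin: centre of its underside.
- pumice: Grey pumice stone, 90 x 52 x 34, lying on the bench to the right of the boxing. Origin: centre of its underside.

How it is judged:
By the outcome, as a careful person would: the job done as asked, in the order asked, and still so for the second after the job is handed in, with the robot touching nothing.
It also fails if it takes over 64 s, if anything falls off the work surface, if the arm or the gripper's body presses on something with over 40 N, if the wrist force passes 120 N, or if a joint passes its speed limit or range.

## Working session

There is one attempt and no reset: what is moved stays moved. The work goes in short steps, Python scripts to look and compute and a shell command to move; the robot and the scene stay as the last step left them, time stands still between calls to the robot, and variables do not carry over. Pictures are saved under pics/ and viewed, at most 10 in all, crops included, and the job is handed in when it is done.

```bash
mkdir -p pics; ls; python3 - <<'E'
from rig import readout, vision
import cv2
s=readout.get_state()
print({k:s[k] for k in ('clock','position','ee_rot','width')})
for n in('top','side'):
    cv2.imwrite(f'pics/{n}0.png',vision.get_image(n))
for n in('top','side','wrist'): print(vision.camera_params(n))
E
```

```text
pics
{'clock': 0.0, 'position': array([0.25642724, 0.51404372, 0.23045563]), 'ee_rot': array([-3.08250815e-04,  2.29353484e-01,  9.73342763e-01, -8.65627399e-04]), 'width': 0.08553019887658148}
{'intrinsics': array([[479.3727961 ,   0.        , 281.49867659],
       [  0.        , 479.3727961 , 222.11163163],
       [  0.        ,   0.        ,   1.        ]]), 'rvec': array([ 2.16372248, -2.19047321,  0.10090805]), 'tvec': array([-0.0273529 ,  0.57676893,  1.36795704])}
{'intrinsics': array([[453.34455116,   0.        , 276.22037533],
       [  0.        , 453.34455116, 201.72004961],
       [  0.        ,   0.        ,   1.        ]]), 'rvec': array([ 2.2123708 , -0.84475282,  0.38691799]), 'tvec': array([-0.44598196,  0.32772944,  1.2370909 ])}
{'intrinsics': array([[325.1922621 ,   0.        , 282.40205303],
       [  0.        , 325.1922621 , 206.48272918],
       [  0.        ,   0.        ,   1.        ]]), 'hand_eye': array([[-9.77719146e-04, -9.47585233e-01, -3.19501597e-01,
         8.24544297e-02],
       [ 9.99998732e-01, -1.32796732e-03,  8.78381571e-04,
        -7.00471479e-04],
       [-1.25662908e-03, -3.19500333e-01,  9.47585330e-01,
        -1.42385919e-01],
       [ 0.00000000e+00,  0.00000000e+00,  0.00000000e+00,
         1.00000000e+00]])}
```

View pics/top0.png

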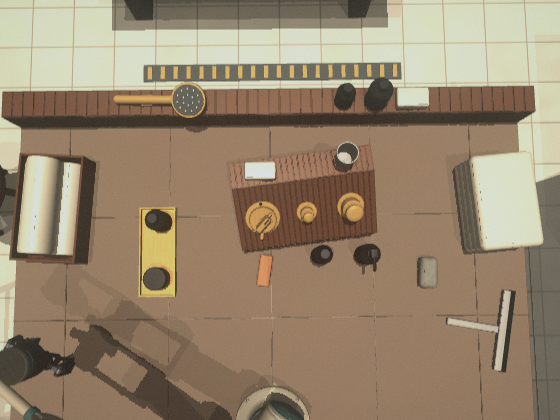

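View pics/side0.png

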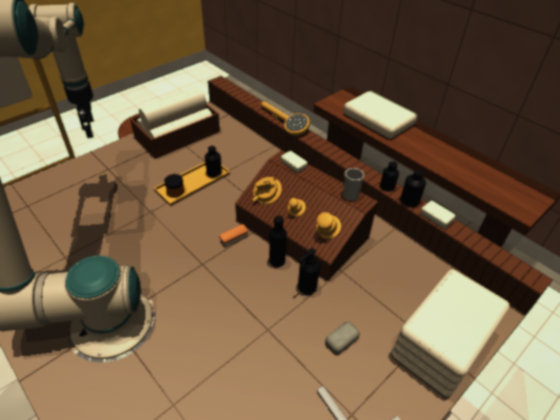

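The top picture shows the tray at (157,252) with the squat bottle (158,220) and jar (155,279). The mixer is at (263,218), small head (307,212), large head (351,207), tall bottle (321,255) and pump bottle (367,254). The side picture agrees. I'll enlarge both regions of the top view.

```bash
cat > h.py <<'E'
import numpy as np, cv2
from rig import readout, vision
from scipy.spatial.transform import Rotation as R
def P(n):
    p=vision.camera_params(n); return p['intrinsics'],cv2.Rodrigues(p['rvec'])[0],p['tvec']
def unproj(n,uv,z):
    K,r,t=P(n); d=r.T@np.linalg.solve(K,[uv[0],uv[1],1.]); c=-r.T@t
    return c+d*(z-c[2])/d[2]
def proj(n,X):
    K,r,t=P(n); return cv2.projectPoints(np.atleast_2d(np.float64(X)),cv2.Rodrigues(r)[0],t,K,None)[0][:,0]
def pose():
    s=readout.get_state(); q=s['ee_rot']
    return s['position'],R.from_quat([q[1],q[2],q[3],q[0]])
E
python3 - <<'E'
import cv2
i=cv2.imread('pics/top0.png')
cv2.imwrite('pics/box.png',cv2.resize(i[140:275,225:385],None,fx=4.4,fy=4.4,interpolation=cv2.INTER_CUBIC))
cv2.imwrite('pics/tray.png',cv2.resize(i[200:305,130:185],None,fx=5,fy=5,interpolation=cv2.INTER_CUBIC))
E
```

```text
(no output)
```

View pics/box.png

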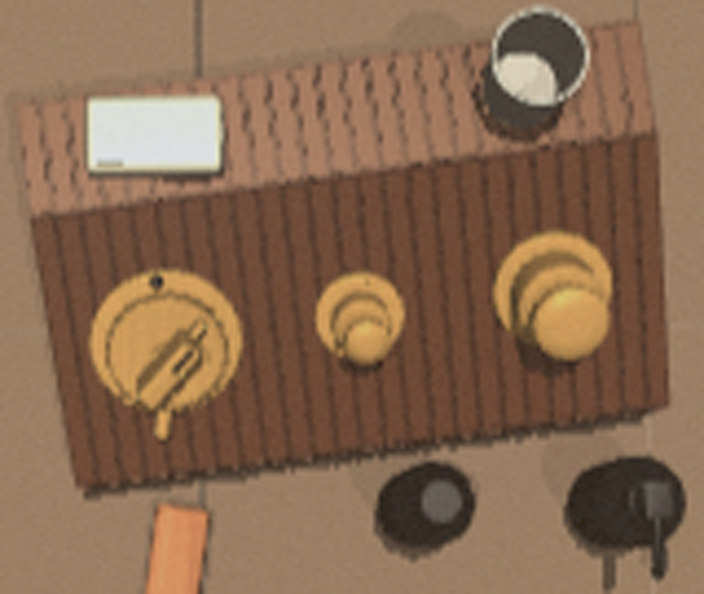

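View pics/tray.png

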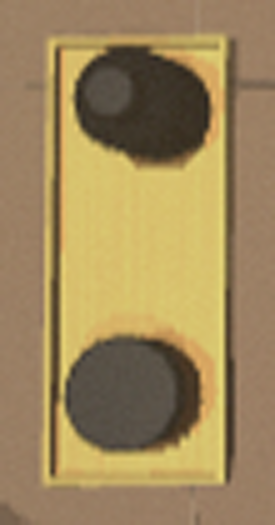

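In the crop: pip (156,282), wing from (150,393) to nib (203,325), lever tip (161,432), small head (367,340), large head (571,323) and cap of the tall bottle (441,502). In the tray crop: squat cap (108,92) and jar lid (118,393).

```bash
cat >> h.py <<'E'
a=np.radians(28); UP=np.array([np.cos(a),0,np.sin(a)]); N=np.array([-np.sin(a),0,np.cos(a)])
def ctl(y,h,u=0,l=0): return np.array([-.03,y,.122])+h*N+u*UP+np.array([0,l,0])
def box2w(b,p): c,s=np.cos(b[2]),np.sin(b[2]); p=np.atleast_2d(p); return np.c_[b[0]+c*p[:,0]-s*p[:,1],b[1]+s*p[:,0]+c*p[:,1],p[:,2]]
E
python3 - <<'E'
from h import *
from scipy.optimize import least_squares
f=lambda c:np.array(c)/4.4+[225,140]
obs=[(20,97),(640,22),(35,215),(657,133),(83,490),(667,405),(571,323),(367,340)]
loc=[(.12,.19,.165),(.12,-.19,.165),(.05,.19,.165),(.05,-.19,.165),(-.11,.19,.08),(-.11,-.19,.08),ctl(-.12,.064),ctl(0,.05)]
px=f(obs)
r=least_squares(lambda b:(proj('top',box2w(b,loc))-px).ravel(),[.6,0,0],loss='soft_l1')
b=r.x; print('box',b.round(4),np.degrees(b[2])); print((proj('top',box2w(b,loc))-px).round(1).tolist())
np.save('box.npy',b)
print('temp top',box2w(b,ctl(.12,.058)),'large',box2w(b,ctl(-.12,.064)))
# angle of knob and lever
for nm,h,p in [('pip',.006,(156,282)),('lever',.017,(161,432)),('nib',.058,(203,325)),('tail',.058,(150,393)),]:
    g=least_squares(lambda q:(proj('top',box2w(b,ctl(.12,h,q[0],q[1])))-f(p)).ravel(),[0,0]).x
    print(nm,g.round(4),np.arctan2(g[1],g[0]))
print('cap',unproj('top',f((441,502)),.19))
t=lambda c:np.array(c)/5+[130,200]
cs=np.array([unproj('top',t(c),.016) for c in [(48,37),(230,37),(228,483),(43,485)]]);print('tray',cs.mean(0),cs.round(3).tolist())
print('squat',unproj('top',t((108,92)),.118),'jar',unproj('top',t((118,393)),.058))
p,Rt=pose();print(p,Rt.as_matrix().round(2).tolist())
E
```

```text
box [ 0.6268 -0.0993  0.1198] 6.862872654289398
[[-0.8, 0.7], [0.3, -0.8], [-1.0, -0.2], [0.4, -0.2], [-1.7, -1.3], [0.7, 0.0], [0.6, 0.6], [0.5, 0.7]]
temp top [[0.55568538 0.01298185 0.17321096]] large [[ 0.58156718 -0.22563514  0.17850865]]
pip [0.0397 0.0014] 0.03566307420434195
lever [-0.0547  0.0111] 2.94066556183777
nib [ 0.0286 -0.0236] -0.6891266351802703
tail [-0.0099  0.0129] 2.228011335423128
cap [ 0.47847189 -0.1442717   0.19      ]
tray [0.49513881 0.327554   0.016     ] [[0.626, 0.381, 0.016], [0.624, 0.275, 0.016], [0.365, 0.274, 0.016], [0.365, 0.381, 0.016]]
squat [0.58253216 0.31837129 0.118     ] jar [0.41860043 0.32684809 0.058     ]
[0.25645066 0.51410152 0.23052507] [[-0.89, 0.45, -0.0], [0.45, 0.89, -0.0], [0.0, -0.0, -1.0]]
```

```bash
cat >> h.py <<'E'
def go(p=None,Rm=None):
    q,Rt=pose(); 
    if p is not None: print('shift mm',(Rt.as_matrix().T@(np.array(p)-q)*1000).round(1))
    if Rm is not None:
        v=(Rt.inv()*R.from_matrix(Rm)).as_rotvec(); print('turn units',(np.degrees(v)/6).round(2))
        if p is not None: print('shift after turn',(Rm.T@(np.array(p)-q)*1000).round(1))
def down(yaw): # closing axis at yaw deg
    y=np.array([np.cos(np.radians(yaw)),np.sin(np.radians(yaw)),0]); z=np.array([0,0,-1.]); return np.c_[np.cross(y,z),y,z]
E
python3 -c "
from h import *
go([.4785,-.144,.27],down(45))"
```

```text
shift mm [-492.5 -489.8  -38.7]
turn units [-0.02  0.    3.08]
shift after turn [-622.4 -308.3  -39.5]
```

```bash
python3 -m handwheel '[[[-30.8,-30.6,-2.4],[0,0,0],-0.2],[[-30.8,-30.6,-2.4],[0,0,0],-0.2],[[-30.8,-30.6,-2.4],[0,0,0],-0.2],[[-30.8,-30.6,-2.4],[0,0,0],-0.2],[[-30.8,-30.6,-2.4],[0,0,0],-0.2],[[-30.8,-30.6,-2.4],[0,0,0],-0.2],[[-30.8,-30.6,-2.4],[0,0,0],-0.2],[[-30.8,-30.6,-2.4],[0,0,0],-0.2],[[-30.8,-30.6,-2.4],[0,0,0],-0.2],[[-30.8,-30.6,-2.4],[0,0,0],-0.2],[[-30.8,-30.6,-2.4],[0,0,0],-0.2],[[-30.8,-30.6,-2.4],[0,0,0],-0.2],[[-30.8,-30.6,-2.4],[0,0,0],-0.2],[[-30.8,-30.6,-2.4],[0,0,0],-0.2],[[-30.8,-30.6,-2.4],[0,0,0],-0.2],[[-30.8,-30.6,-2.4],[0,0,0],-0.2],[[0,0,0],[0,0,1],-0.2],[[0,0,0],[0,0,1],-0.2],[[0,0,0],[0,0,1],-0.2],[[0,0,0],[0,0,0],-0.2]]' 60
cat >> h.py <<'E'
def wproj(X):
    p,Rt=pose(); w=vision.camera_params('wrist'); H=w['hand_eye']; K=w['intrinsics']
    x=Rt.as_matrix().T@(np.array(X)-p); c=H[:3,:3].T@(x-H[:3,3]); th=np.arctan2(np.hypot(c[0],c[1]),c[2]); r=K[0,0]*th
    return K[:2,2]+r*c[:2]/np.hypot(c[0],c[1])
def wun(uv,z):
    p,Rt=pose(); w=vision.camera_params('wrist'); H=w['hand_eye']; K=w['intrinsics']
    d=np.array(uv)-K[:2,2]; r=np.hypot(*d); th=r/K[0,0]; c=np.r_[np.sin(th)*d/r,np.cos(th)]
    M=Rt.as_matrix(); o=p+M@H[:3,3]; v=M@H[:3,:3]@c; return o+v*(z-o[2])/v[2]
E
python3 - <<'E'
from h import *
print(pose()[0],wproj([.4785,-.1443,.19])); b=np.load('box.npy')
print(wproj(box2w(b,ctl(.12,.058))[0]),wproj(box2w(b,ctl(-.12,.064))[0]))
cv2.imwrite('pics/w1.png',vision.get_image('wrist'))
E
```

```text
clock: 2.6
position: [0.4788, -0.1435, 0.2693]
ee_rot: [-0.0, 0.378, 0.926, 0.0]
contact_force: [0.4, -0.5, -0.2]
width: 0.0512
gripper_force: 0.0
[ 0.47884455 -0.14351645  0.26927381] [282.08992194 216.85536656]
[480.36255537 146.63424128] [297.24117827 341.66681674]
```

View pics/w1.png

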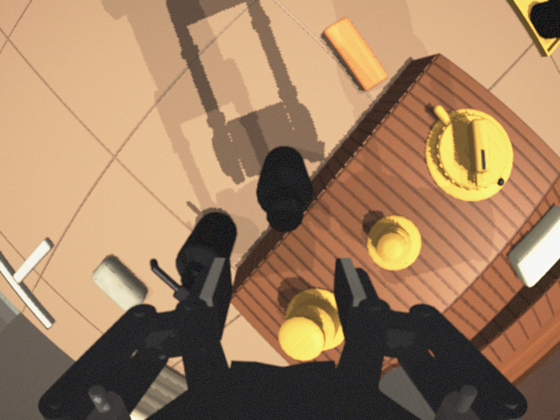

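The wrist view shows the cap at (286,215), against (282,217) predicted, so it is about 2 mm off along tool y. The fingers clear the pump bottle, so I'll go down and grip.

```bash
python3 -m handwheel '[[[0,2,20],[0,0,0],-0.2],[[0,0,20],[0,0,0],-0.2],[[0,0,20],[0,0,0],-0.2],[[0,0,20],[0,0,0],-0.2],[[0,0,20],[0,0,0],-0.2],[[0,0,14],[0,0,0],-0.2],[[0,0,0],[0,0,0],-0.2],[[0,0,0],[0,0,0],1],[[0,0,0],[0,0,0],1],[[0,0,0],[0,0,0],1],[[0,0,0],[0,0,0],1],[[0,0,0],[0,0,0],1]]' 60
python3 -m handwheel '[[[0,0,-5],[0,0,0],1],[[0,0,-20],[0,0,0],1],[[0,0,-30],[0,0,0],1],[[0,0,-30],[0,0,0],1],[[0,0,-25],[0,0,0],1],[[0,0,-10],[0,0,0],1],[[0,0,0],[0,0,0],1]]'
python3 -c "
from h import *
go([.502,.325,.275],None)"
```

```text
clock: 4.15
position: [0.4811, -0.1426, 0.1567]
ee_rot: [0.001, 0.379, 0.926, -0.0]
contact_force: [-0.6, 0.1, 5.3]
width: 0.0267
gripper_force: 59.7
clock: 5.03
position: [0.4804, -0.142, 0.2754]
ee_rot: [-0.0, 0.379, 0.925, 0.0]
contact_force: [0.3, -1.0, -2.6]
width: 0.0267
gripper_force: 59.5
shift mm [312.  348.2   0.6]
```

```bash
python3 -m handwheel '[[[10,11,0],[0,0,0],1],[[20,22,0],[0,0,0],1],[[26,29,0],[0,0,0],1],[[26,29,0],[0,0,0],1],[[26,29,0],[0,0,0],1],[[26,29,0],[0,0,0],1],[[26,29,0],[0,0,0],1],[[26,29,0],[0,0,0],1],[[26,29,0],[0,0,0],1],[[26,29,0],[0,0,0],1],[[26,29,0],[0,0,0],1],[[26,29,0],[0,0,0],1],[[18,20,0],[0,0,0],1],[[4,5,0],[0,0,0],1],[[0,0,0],[0,0,0],1],[[0,0,0],[0,0,0],1],[[0,0,0],[0,0,0],1]]'
python3 - <<'E'
from h import *
go([.502,.325,.161],None)
im=vision.get_image('wrist'); cv2.imwrite('pics/w2.png',im)
print(wproj([.625,.328,.016]),wproj([.365,.328,.016]),wproj([.419,.327,.058]),wproj([.583,.318,.118]))
E
```

```text
clock: 7.15
position: [0.502, 0.3238, 0.2759]
ee_rot: [0.0, 0.379, 0.925, -0.0]
contact_force: [-0.4, -0.5, -4.2]
width: 0.0262
gripper_force: 59.6
shift mm [  0.9   0.9 114.9]
[348.39762084 228.29444868] [206.80033372  88.23470479] [231.89695277 120.38233806] [333.92726843 245.81010889]
```

View pics/w2.png

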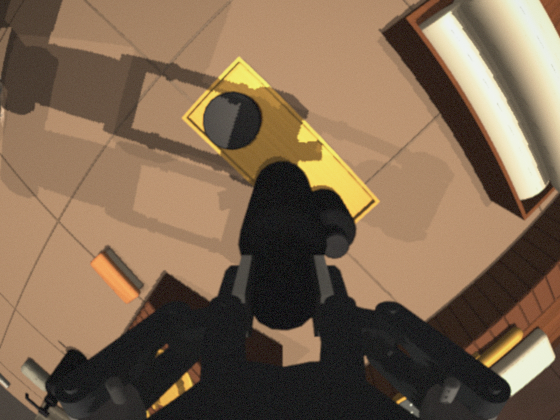

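The jar at (232,120) and the squat cap at (335,245) are where predicted, and the bottle hangs straight over the gap. I'll lower it now.

```bash
python3 -m handwheel '[[[1,1,10],[0,0,0],1],[[0,0,22],[0,0,0],1],[[0,0,22],[0,0,0],1],[[0,0,22],[0,0,0],1],[[0,0,18],[0,0,0],1],[[0,0,8],[0,0,0],1],[[0,0,5],[0,0,0],1],[[0,0,3],[0,0,0],1],[[0,0,2],[0,0,0],1],[[0,0,2],[0,0,0],1],[[0,0,0],[0,0,0],1]]'
```

```text
clock: 8.57
position: [0.502, 0.3262, 0.1618]
ee_rot: [0.0, 0.379, 0.925, 0.0]
contact_force: [-1.0, -0.0, -3.3]
width: 0.0264
gripper_force: 59.6
```

Not touching yet, so I'll creep down further.

```bash
python3 -m handwheel '[[[0,0,1],[0,0,0],1],[[0,0,0.5],[0,0,0],1],[[0,0,0],[0,0,0],1]]'; python3 -m handwheel '[[[0,0,1],[0,0,0],1],[[0,0,0],[0,0,0],1]]'
```

```text
clock: 8.95
position: [0.5022, 0.3262, 0.1607]
ee_rot: [0.0, 0.379, 0.925, 0.0]
contact_force: [-0.8, -0.2, 0.7]
width: 0.0268
gripper_force: 59.9
clock: 9.2
position: [0.5023, 0.3263, 0.1607]
ee_rot: [0.001, 0.379, 0.925, 0.001]
contact_force: [-1.3, -1.5, 5.6]
width: 0.0265
gripper_force: 60.7
```

```bash
python3 -m handwheel '[[[0,0,-1],[0,0,0],-0.3],[[0,0,0],[0,0,0],-0.3],[[0,0,0],[0,0,0],-0.3],[[0,0,-8],[0,0,0],-0.3],[[0,0,-30],[0,0,0],-0.3],[[0,0,-40],[0,0,0],-0.3],[[0,0,-40],[0,0,0],-0.3],[[0,0,-10],[0,0,0],-0.3],[[0,0,0],[0,0,0],-0.3]]'
cat >> h.py <<'E'
b=np.load('box.npy')
def toolR(th): # closing axis = lateral rotated by th in slope plane, approach -N
    Rz=R.from_euler('z',b[2]).as_matrix(); l=np.array([0,1.,0])
    y=np.cos(th)*l-np.sin(th)*UP; z=-N; return Rz@np.c_[np.cross(y,z),y,z]
E
python3 - <<'E'
from h import *
print(readout.get_state()['qpos'])
print(box2w(b,ctl(.12,.13)))
go(box2w(b,ctl(.12,.13))[0],toolR(-.77))
E
```

```text
clock: 10.32
position: [0.5021, 0.3262, 0.2886]
ee_rot: [0.0, 0.379, 0.925, 0.0]
contact_force: [-0.6, -1.1, -1.1]
width: 0.0556
gripper_force: 0.0
[ 4.59951783e-01  2.86653883e-01  1.34934018e+00  4.77647450e-05
  1.50451659e+00 -3.33921268e-01]
[[0.52212562 0.00894273 0.23678319]]
shift mm [-236.7 -212.2   51.7]
turn units [-3.45 -3.14 -1.19]
shift after turn [-192.1 -255.9   37.3]
```

```bash
python3 -m handwheel '[[[-12,-11,0],[0,0,0],-0.3],[[-28,-25,0],[0,0,0],-0.3],[[-28,-25,0],[0,0,0],-0.3],[[-28,-25,0],[0,0,0],-0.3],[[-28,-25,0],[0,0,0],-0.3],[[-28,-25,0],[0,0,0],-0.3],[[-28,-25,0],[0,0,0],-0.3],[[-28,-25,0],[0,0,0],-0.3],[[-28,-26,0],[0,0,0],-0.3],[[0,0,10],[-0.69,-0.63,-0.24],-0.3],[[0,0,0],[-0.69,-0.63,-0.24],-0.3],[[0,0,0],[-0.69,-0.63,-0.24],-0.3],[[0,0,0],[-0.69,-0.63,-0.24],-0.3],[[0,0,0],[-0.69,-0.63,-0.24],-0.3],[[0,0,0],[0,0,0],-0.3],[[0,0,0],[0,0,0],-0.3]]'
python3 - <<'E'
from h import *
print(readout.get_state()['qpos'])
go(box2w(b,ctl(.12,.13))[0],toolR(-.77))
im=vision.get_image('wrist')
for X in (ctl(.12,.058),ctl(.12,.058,.023*np.cos(.77),-.023*np.sin(.77)),ctl(.12,.006,.04),ctl(.12,.058,-.023*np.cos(.77),.023*np.sin(.77))): print(wproj(box2w(b,X)[0]))
cv2.imwrite('pics/w3.png',im)
E
```

```text
clock: 12.32
position: [0.5218, 0.009, 0.2779]
ee_rot: [0.218, 0.31, 0.92, 0.103]
contact_force: [0.6, -0.2, -0.5]
width: 0.0555
gripper_force: 0.0
[-0.22933686 -0.07430122  1.90038288  0.21060858  0.8639136  -1.25073852]
shift mm [ 13.6 -13.2  36.5]
turn units [-0.02  0.    0.01]
shift after turn [ 13.6 -13.3  36.5]
[266.13412482 186.91166812]
[266.5641811 213.9200225]
[297.54391351 201.26443882]
[265.76260006 158.62890504]
```

View pics/w3.png

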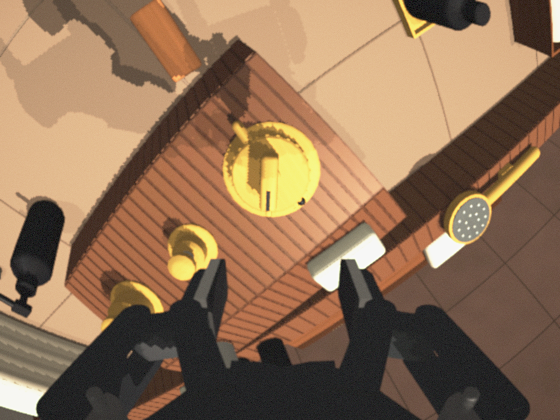

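The wing lies upright in the wrist view, from tail (270,157) to pointer (268,213), with the pip at (302,202). That is about 2 mm off prediction along tool y, and the fingers are square to the wing. Going down.

```bash
python3 -m handwheel '[[[7,-5.5,18],[0,0,0],-0.3],[[6.5,-5.5,18],[0,0,0],-0.3],[[0,0,22],[0,0,0],-0.3],[[0,0,22],[0,0,0],-0.3],[[0,0,20],[0,0,0],-0.3],[[0,0,15],[0,0,0],-0.3],[[0,0,12],[0,0,0],-0.3],[[0,0,6],[0,0,0],-0.3],[[0,0,0],[0,0,0],-0.3],[[0,0,0],[0,0,0],1],[[0,0,0],[0,0,0],1],[[0,0,0],[0,0,0],1],[[0,0,0],[0,0,0],1],[[0,0,0],[0,0,0],1],[[0,0,0],[0,0,0],1]]' 30
python3 - <<'E'
from h import *
p,Rt=pose(); Rz=R.from_euler('z',b[2]).as_matrix(); l=Rz.T@(p-[b[0],b[1],0])-ctl(.12,0)
print('up,lat,h',l@UP,l[1],l@N); go(None,toolR(0))
E
```

```text
clock: 14.25
position: [0.568, 0.0155, 0.1532]
ee_rot: [0.219, 0.309, 0.92, 0.103]
contact_force: [-3.7, -5.5, 1.9]
width: 0.0138
gripper_force: 31.9
up,lat,h 0.0016717491439736077 0.000985526286286162 0.03443703791502896
turn units [-0.02  0.02 -7.32]
```

```bash
python3 -m handwheel '[[[0,-1,0],[0,0,0],1],[[0,0,0],[0,0,-0.4],1],[[0,0,0],[0,0,-0.8],1],[[0,0,0],[0,0,-0.8],1],[[0,0,0],[0,0,-0.8],1],[[0,0,0],[0,0,-0.8],1],[[0,0,0],[0,0,-0.8],1],[[0,0,0],[0,0,-0.8],1],[[0,0,0],[0,0,-0.8],1],[[0,0,0],[0,0,-0.8],1],[[0,0,0],[0,0,-0.5],1],[[0,0,0],[0,0,0],1],[[0,0,0],[0,0,0],1]]'
python3 - <<'E'
from h import *
p,Rt=pose(); Rz=R.from_euler('z',b[2]).as_matrix(); l=Rz.T@(p-[b[0],b[1],0])-ctl(.12,0)
print('up,lat,h',l@UP,l[1],l@N); go(None,toolR(0)); s=readout.get_state(); print(s['moment'],s['qpos'])
E
```

```text
clock: 15.88
position: [0.5684, 0.0173, 0.1536]
ee_rot: [0.243, -0.056, 0.968, 0.016]
contact_force: [0.1, 5.9, 3.7]
width: 0.0133
gripper_force: 31.8
up,lat,h 0.0023978364948541234 0.0027293582231306956 0.034465712233130615
turn units [ 0.01  0.02 -0.05]
[ 1.0811065  -0.14279875  0.54753919] [-0.18493171  0.12332659  2.04476868  0.29157051  0.52034206 -2.09084592]
```

```bash
python3 -m handwheel '[[[0,1,0],[0,0,0],1],[[0,0,0],[0,0,0],1],[[0,0,0],[0,0,0],-0.3],[[0,0,0],[0,0,0],-0.3],[[0,0,0],[0,0,0],-0.3],[[0,0,-15],[0,0,0],-0.3],[[0,0,-30],[0,0,0],-0.3],[[0,0,-35],[0,0,0],-0.3],[[0,0,-20],[0,0,0],-0.3],[[0,0,0],[0,0,0],-0.3],[[0,0,0],[0,0,0],-0.3]]'
python3 - <<'E'
from h import *
im=vision.get_image('wrist'); c=wproj(box2w(b,ctl(.12,.058))[0]); print(c, wproj(box2w(b,ctl(.12,.006,.04))[0]))
x,y=(c-[60,60]).astype(int); x0,y0=max(x,0),max(y,0); print(x0,y0)
cv2.imwrite('pics/w4.png',cv2.resize(im[y0:y0+120,x0:x0+140],None,fx=5,fy=5,interpolation=cv2.INTER_CUBIC)); cv2.imwrite('pics/w4full.png',im)
E
```

```text
clock: 17.25
position: [0.5207, 0.0112, 0.2403]
ee_rot: [0.241, -0.056, 0.969, 0.015]
contact_force: [-0.1, 0.0, -0.4]
width: 0.0556
gripper_force: 0.0
[279.61583867 218.43324616] [280.45221401 239.32644973]
219 158
```

View pics/w4.png

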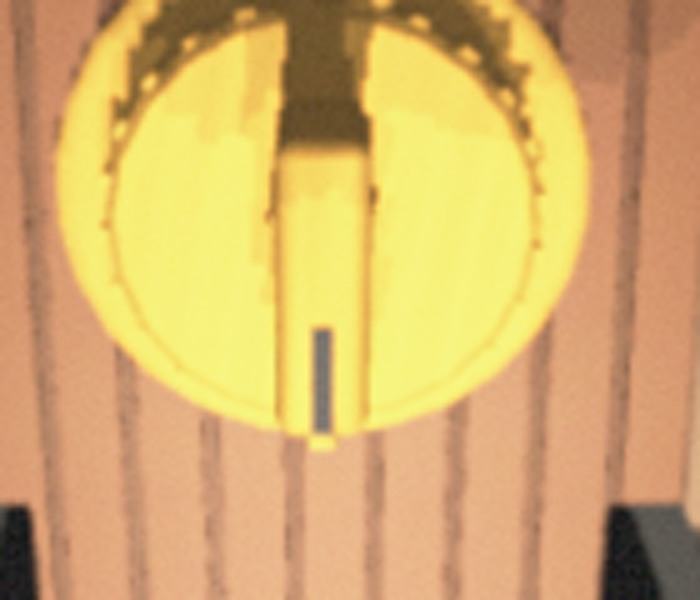

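The wing stands upright in the crop, its pointer line at x=322 against a plate centre of 323, and it hides the pip behind it, so it is aligned. Next is the large head, with the fingers shut.

```bash
python3 -c "
from h import *
go(box2w(b,ctl(-.12,.13,.001,.0015))[0],toolR(0))"
```

```text
shift mm [  -1.7 -241.     3.3]
turn units [-0.   -0.01 -0.04]
shift after turn [  -0.7 -241.     3.2]
```

```bash
python3 -m handwheel '[[[0,-12,0],[0,0,0],1],[[0,-30,0],[0,0,0],1],[[0,-30,0],[0,0,0],1],[[0,-30,0],[0,0,0],1],[[0,-30,0],[0,0,0],1],[[0,-30,0],[0,0,0],1],[[0,-30,0],[0,0,0],1],[[0,-30,0],[0,0,0],1],[[-1,-19,3],[0,0,0],1],[[0,0,20],[0,0,0],1],[[0,0,20],[0,0,0],1],[[0,0,14],[0,0,0],1],[[0,0,0],[0,0,0],1],[[0,0,0],[0,0,0],1]]' 60
python3 - <<'E'
from h import *
im=vision.get_image('wrist'); print(wproj(box2w(b,ctl(-.12,.064))[0]))
go(box2w(b,ctl(-.12,.064,.001,.0015))[0],toolR(0))
cv2.imwrite('pics/w5.png',im)
i=cv2.resize(vision.get_image('top')[190:240,225:385],None,fx=4.6,fy=4.6,interpolation=cv2.INTER_CUBIC)
cv2.imwrite('pics/w5.png',np.vstack([cv2.resize(im[120:420,0:560],(736,370)),i]))
E
```

```text
clock: 19.05
position: [0.5766, -0.2249, 0.1908]
ee_rot: [0.242, -0.056, 0.969, 0.014]
contact_force: [0.2, -0.1, -0.1]
width: -0.0002
gripper_force: 0.0
[281.14184393 256.26242329]
shift mm [ 0.7  0.3 13.5]
turn units [-0.01  0.01 -0.03]
shift after turn [ 0.7  0.3 13.5]
```

View pics/w5.png

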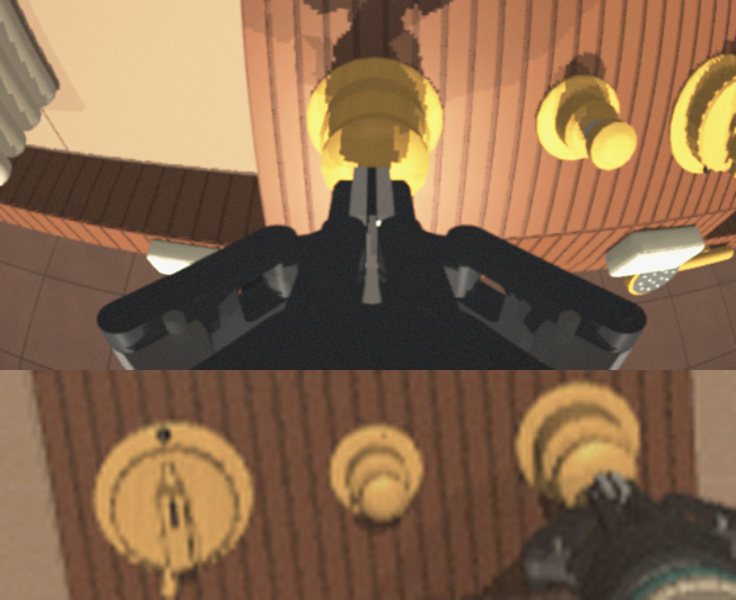

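The top view shows the wing's line running through the pip (164,434) with the lever tip unchanged, and the shut fingers are centred over the large head. Pressing now.

```bash
python3 -m handwheel '[[[1,0,8],[0,0,0],1],[[0,0,4],[0,0,0],1],[[0,0,3],[0,0,0],1],[[0,0,2],[0,0,0],1],[[0,0,2],[0,0,0],1],[[0,0,2],[0,0,0],1],[[0,0,2],[0,0,0],1],[[0,0,1],[0,0,0],1],[[0,0,0],[0,0,0],1]]'; python3 -c "
from h import *
go(box2w(b,ctl(-.12,.052,.001,.0015))[0])"
```

```text
clock: 20.27
position: [0.5861, -0.2236, 0.1695]
ee_rot: [0.241, -0.057, 0.969, 0.014]
contact_force: [-7.5, 0.5, 8.4]
width: 0.0001
gripper_force: 5.2
shift mm [-1.   0.   1.8]
```

```bash
python3 -m handwheel '[[[0,0,1.5],[0,0,0],1],[[0,0,1],[0,0,0],1],[[0,0,0],[0,0,0],1]]';python3 -m handwheel '[[[0,0,1.5],[0,0,0],1],[[0,0,1],[0,0,0],1],[[0,0,0],[0,0,0],1]]'
```

```text
clock: 20.65
position: [0.5869, -0.2235, 0.168]
ee_rot: [0.241, -0.057, 0.969, 0.014]
contact_force: [-12.1, 1.0, 13.1]
width: 0.0
gripper_force: 8.3
clock: 21.02
position: [0.5871, -0.2236, 0.1679]
ee_rot: [0.242, -0.058, 0.969, 0.013]
contact_force: [-25.5, 0.1, 27.2]
width: -0.0002
gripper_force: 17.9
```

The head is hard on its stop, at 37 N with no further travel. Backing off.

```bash
python3 -m handwheel '[[[0,0,-5],[0,0,0],1],[[0,0,-8],[0,0,0],1],[[0,0,-15],[0,0,0],1],[[0,0,-30],[0,0,0],1],[[0,0,-40],[0,0,0],1],[[0,0,-40],[0,0,0],1],[[0,0,-30],[0,0,0],1],[[0,0,0],[0,0,0],1],[[0,0,0],[0,0,0],1],[[0,0,0],[0,0,0],1],[[0,0,0],[0,0,0],1],[[0,0,0],[0,0,0],1],[[0,0,0],[0,0,0],1]]'
python3 - <<'E'
from h import *
t=vision.get_image('top')[130:310,120:400]; s=vision.get_image('side')[110:310,130:400]
cv2.imwrite('pics/end.png',np.vstack([cv2.resize(t,(460,296),interpolation=cv2.INTER_CUBIC),cv2.resize(s,(460,300),interpolation=cv2.INTER_CUBIC)]))
E
```

```text
clock: 22.65
position: [0.5107, -0.2327, 0.3124]
ee_rot: [0.241, -0.056, 0.969, 0.015]
contact_force: [-0.1, -0.3, -0.9]
width: 0.0
gripper_force: 0.0
```

View pics/end.png

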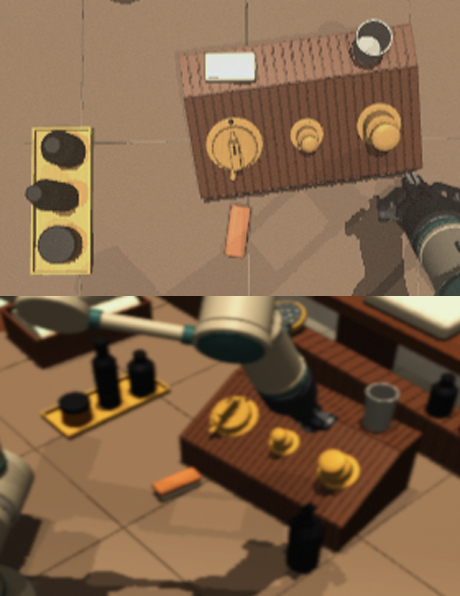

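The tall bottle stands upright between the jar and the squat bottle, the pointer is at the pip, the large head is back up, and everything else is in place.

```bash
python3 -c "
from rig import manip
print(manip.sign_off())"
```

```text
the job is handed in; nothing more can be done
None
```

The job is handed in at about 23 s: the tall bottle stands in the tray gap, the temperature pointer is at the pip with the flow lever unmoved, and the large head was pressed to its stop and came back up.

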